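# Fill the cassette from the tipping tray and unlatch it

### The job

Raise the tipping tray by its red handle so that all four brass bushings slide into the blue cassette, and let the tray back down. Then pinch the cassette's two yellow side catches together, lift the loaded cassette straight up out of its dock, and finish while still holding it by the catches, level and still, with its underside at least 10 cm above the dock. Leave everything else on the bench where it is.

Things in the scene. Friction and masses are not known exactly. Their poses are not given: they have to be found in the camera images.
- station: Grey filling station fixed to the bench, base 310 x 110 x 10 mm. Origin on the bench under the middle of the cassette's seat (seat floor 10 mm up); x from tipping tray to cassette, z up. Corner guides at x +-45 to 75 mm, tops 95 mm (tray side) and 55 mm up, leave the cassette 1 mm play. Keeper bars (x +-25, y +-34 to 46 mm, top 31 mm up) lock the catches. Tray posts at x -105, 92 mm tall.
- tray (a joint): Tilt of the aluminium tray in rad: 0 level, rises with its handle end, stop 1.2. Turns about the station's y axis at tray_hinge; spring and gravity return it (about 1 to 3 N at the handle). Bushings slide out of its open end at 0.3 to 1.0 rad. Tipped, that end swings over the cassette: put it down before lifting the cassette out.
- tray_handle (a point): Middle of the tray's handle: red round bar 10 mm thick, 72 mm long along the station's y, 45 mm beyond the tray's closed end on two thin end arms; free on both sides. Moves with the tray; at rest at x = -245 mm, y = 0, 125 mm above the bench in the station frame.
- tray_hinge (a point): Fixed point on the tray's hinge axis, mid-tray, 80 mm above the bench; at rest the handle is 140 mm behind it (-x of the station) and 45 mm above. The tray is a trough 120 mm long, 36 mm wide inside, walls 26 mm, floor 120 mm above the bench, its open end 25 mm ahead of the hinge.
- cassette: Blue open-topped cassette, 150 x 44 x 65 mm outside (x, y, z), walls 2.5 mm, about 0.3 kg empty. Origin: centre of its underside; x lengthwise, z up; docked, its axes are the station's. Locked down by its two catches; lifts straight up once both are pinched in.
- cassette_grip (a point): Midpoint between the two catches' gripping plates, 50 mm above the cassette's underside (60 mm above the bench when docked). The plates face along the cassette's y: yellow, black ribs, 24 mm wide (x), 4 mm thick, 4 to 64 mm above the underside, gripped above 30 mm; 66 mm over their outer faces when free, 52 mm fully pinched.
- catch_left (a joint): Travel in m of the catch on the cassette's +y side: 0 = sprung out, locked under the keeper; 0.007 = fully in. Free of the keeper from about 0.005. Spring: 3 N to start, 6.5 N fully in.
- catch_right (a joint): The same for the catch on the -y side.
- bushing1: Brass bushing, 18 mm in diameter, 16 mm long, about 34 g; origin at the centre of one end face, z along its axis. All four stand in the tray at the start.
- bushing2: Brass bushing, 18 mm in diameter, 16 mm long, about 34 g; origin at the centre of one end face, z along its axis. All four stand in the tray at the start.
- bushing3: Brass bushing, 18 mm in diameter, 16 mm long, about 34 g; origin at the centre of one end face, z along its axis. All four stand in the tray at the start.
- bushing4: Brass bushing, 18 mm in diameter, 16 mm long, about 34 g; origin at the centre of one end face, z along its axis. All four stand in the tray at the start.
- v_block: Bystander to leave alone: steel V-block, 60 x 45 x 42 mm. Origin: middle of its underside.
- oil_jar: Bystander to leave alone: green glass jar, 60 mm wide, 85 mm tall. Origin: middle of its underside.
- micrometer: Bystander to leave alone: green micrometer lying flat, about 120 x 55 mm, 16 mm thick. Origin: middle of its underside.
- dial_stand: Bystander to leave alone: dial indicator on a black magnetic base, about 205 mm tall, its dial reaching 86 mm to its -x side at 157 to 213 mm height. Origin: middle of its underside.
- pin_box: Bystander to leave alone: clear open box of pins, 150 x 220 x 50 mm. Origin: middle of its underside.
- gauge_case: Bystander to leave alone: green closed case, 100 x 160 x 45 mm. Origin: middle of its underside.
- wood_block: Bystander to leave alone: pale wooden block, 50 x 70 x 50 mm. Origin: middle of its underside.
There are look-alikes about, which are no part of the job. There is more than one size of the cassette; the one meant has the size given above.

How it is judged:
By the outcome, as a careful person would: the job done as asked, in the order asked, and still so for the second after the job is handed in, while the arm keeps its last pose, push and grip.
It also fails if it takes over 51 s, if anything falls off the work surface, if the arm or the gripper's body presses on something with over 40 N, if the wrist force passes 120 N, or if a joint passes its speed limit or range.

### The arm

A 7-joint arm with a two-finger parallel gripper is mounted at the origin on the work surface. World frame = base frame: x ahead of the robot, y to its left, z up, the work surface at z = 0. Lengths are in m, angles in rad, forces in N, time in s.
With the tool pointing down it reaches from about 0.35 to 0.9 m from the base axis. Payload 8.1 kg.
Tool frame: the origin (TCP) lies at the very end of the fingers, on their centre line; the grasp point (between the pads) lies 19 mm behind it; z points along the fingers, y is the line along which they close (so a half turn about z gives the same grasp; the last joint's range is limited). The gripper opens to 92 mm and grips with 3 to 60 N. Pads are 19 mm wide; open, the fingers measure 130 mm over their backs; the gripper's body (75 mm by 190 mm) begins 47 mm behind the grasp point.
Start: joints at [-1.214, 0.434, 0.025, 1.573, -0.012, 1.134, -0.075], TCP at [0.277, 0.56, 0.227] pointing down, gripper open.
Joint ranges: [-2.62, 2.62], [-0.44, 2.09], [-1.27, 1.32], [0.08, 2.57], [-1.32, 4.46], [0.12, 2], [-2.74, 2.74]. Speed limits (rad/s): [2.22, 2.22, 3.01, 3.01, 3.14, 3.14, 3.14].

### API

Orientations are given as a rotation vector (axis times angle).
In Python, from cell import arm gives the robot as it stands.
- The arm moves only by the tool jog_arm, never from a script. Its argument "rows" is a list of rows, each a list of 3 entries, a list of its own where there are three numbers: the shift along the world's x, y, z in cm, then the turn, a rotation vector about the world's x, y, z in degrees, then the opening, from 0 (shut) to 1 (fully open). A call has 1 to 8 rows; each row is the pose to reach, as a shift and turn from the pose commanded when the call began; what a row does not reach only later rows make up. A row lasts 1/8 s, in which the tool goes at most 62.5 mm and 10.7 degrees, less where a joint would pass 70% of its speed; a pose out of reach is approached as far as the arm can. A call with a gripper value outside its range is refused whole. The fingers move at their own pace and stop on an object; "newtons" is the grip in N (left out, the last holds). Time passes only in rows, so rows that repeat a pose let the fingers close. It gives the time, the measured TCP pose, the force, the opening and the grip force at its end, in the units of the state.
- arm.observe(): the state, without advancing time (a new reading comes with each control period).
- arm.get_image(name): name is "scene" or "top" or "wrist"; returns a dict with "img" (480x640x3 uint8, red, green, blue), "depth" (480x640 float32, m along the optical axis (not along the pixel's ray), 0 where there is no reading), "fx", "fy", "cx", "cy" (pixels), "rvec" (rotation vector, rad) and "tvec" (3), from world to camera coordinates, as OpenCV has them; the wrist camera has in their place "mount" (4x4, takes a point from camera to tool coordinates, whose origin is the TCP and whose axes are the flange's). Camera axes: x right, y down, z forward; pixel columns grow to the right and rows downward; lengths in m; the calibration is good to about 2 mm. A picture is of the moment at which its call begins: read the wrist's pose just before it.
- arm.sign_off(): hands the job in; it is judged then, once.
The state is a dict: "clock": time; "joints": joint angles; "dq": joint speeds; "joint_efforts": joint torques, N m; "position": TCP position; "ee_rot": TCP orientation; "force": force on the tool from outside, world axes, zero at the start; "ft_torque": the same for the moment, N m; "width": opening from 0.0 (shut) to 1.0 (fully open); "gripper_force": force on a finger pad.
Only numpy, scipy, OpenCV 4.12 (cv2) and the standard library are available. Lean on these libraries where they do the work, as an engineer would, in place of code of your own. Each camera call takes 0.05 s, during which the arm holds its last target. There are 200 camera calls.

## Working session

There is one attempt and no reset: what is moved stays moved. The work goes in short steps, Python scripts to look and compute and a tool call to move; the robot and the scene stay as the last step left them, time stands still between calls to the robot, and variables do not carry over. Pictures are saved under pics/ and viewed, at most 10 in all, crops included, and the job is handed in when it is done.

Besides the shell and the picture viewer there is one more tool, called after "Emit:" as name(argument=value, ...) on one line, values as JSON. jog_arm: Moves the arm, as the interface text tells. Its arguments: {"type":"object","properties":{"rows":{"type":"array","items":{"type":"array"}},"newtons":{"type":"number"}},"required":["rows"]}

```bash
mkdir -p pics; ls; python3 - <<'E'
from cell import arm
import cv2,numpy as np
s=arm.observe();print(s['clock'],s['position'],s['ee_rot'],s['width'])
ims=[]
for n in("scene","top"):
    d=arm.get_image(n);np.savez(n+'.npz',**d)
    cv2.imwrite(f'pics/{n}0.png',d['img'][:,:,::-1])
    print(n,d['fx'],d['cx'],d['rvec'],d['tvec'])
E
```

```text
pics
0.0 [0.27716749 0.55960325 0.22594531] [-7.15990548e-01 -3.05866228e+00  2.42931254e-03] 0.9974978767245019
scene 594.3919070856217 306.43461229908775 [ 1.69290234  1.89692346 -0.77508367] [ 0.0685998  -0.31111931  1.98678769]
top 493.9714470751742 320.4096424982973 [ 2.26060985 -1.91861593  0.21815753] [-0.06286731  0.5330535   1.15434914]
```

View pics/scene0.png

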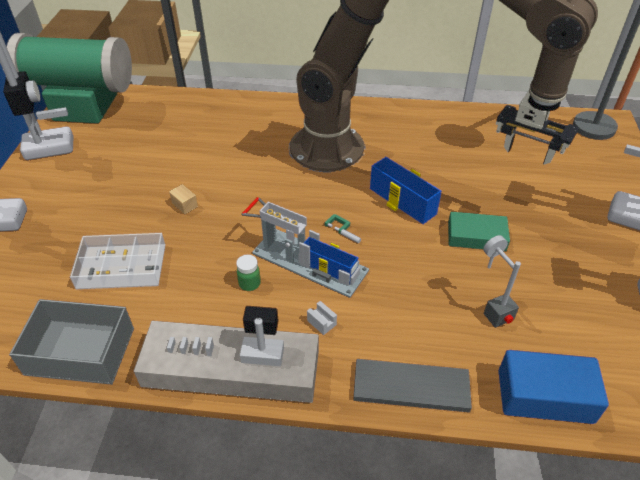

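View pics/top0.png

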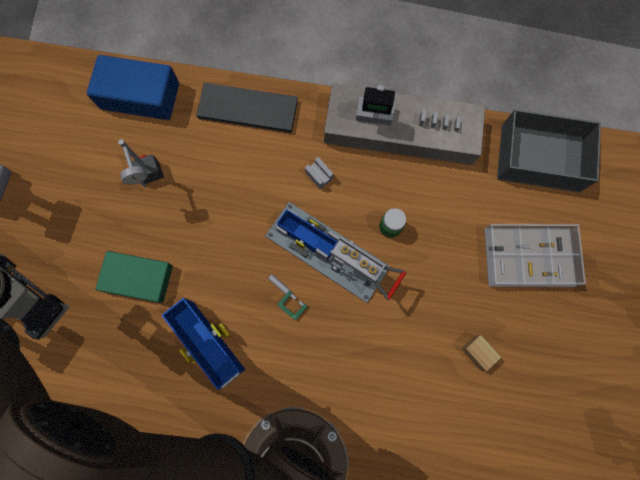

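The scene shows the station at about (310,250), with the docked blue cassette at (333,260) and the red handle at (253,207). In the top view these are the cassette at (307,232) and the handle at (397,285). Candidates for the cassette in the top view are the docked one at (307,232), a bigger loose one at (203,343), and a blue closed box at (135,87). The docked one fits because it sits in the station and looks about 150 mm long. I'll measure it and confirm in a crop.

```bash
cat > h.py <<'E'
import numpy as np,cv2
def load(n): return dict(np.load(n+'.npz'))
def ray(d,u,v,z):
    R=cv2.Rodrigues(d['rvec'])[0];t=d['tvec'].ravel()
    c=-R.T@t;r=R.T@np.array([(u-d['cx'])/d['fx'],(v-d['cy'])/d['fy'],1]);return c+r*(z-c[2])/r[2]
def pts(d,m):
    v,u=np.nonzero(m);z=d['depth'][v,u];k=z>0;u,v,z=u[k],v[k],z[k]
    R=cv2.Rodrigues(d['rvec'])[0];t=d['tvec'].ravel()
    P=np.c_[(u-d['cx'])/d['fx']*z,(v-d['cy'])/d['fy']*z,z];return (P-t)@R
def mask(d,lo,hi): return cv2.inRange(cv2.cvtColor(d['img'],cv2.COLOR_RGB2HSV),lo,hi)
E
python3 - <<'E'
from h import *
d=load('top')
def comps(m,mn,z):
    n,l,s,c=cv2.connectedComponentsWithStats(m)
    for i in range(1,n):
        if s[i,4]>=mn:
            P=pts(d,l==i);r=cv2.minAreaRect(np.argwhere(l==i)[:,::-1].astype(np.float32))
            print(c[i].round(1),s[i,4],'ray',ray(d,*c[i],z).round(4),'med',np.median(P,0).round(4),'zmax',np.percentile(P[:,2],[5,95]).round(3),[ray(d,*p,z)[:2].round(3).tolist() for p in cv2.boxPoints(r)])
m1=mask(d,(0,150,90),(6,255,255))|mask(d,(174,150,90),(180,255,255))
print('red');comps(m1,15,.125)
print('yel');comps(mask(d,(22,140,90),(34,255,255)),8,.074)
print('blue');comps(mask(d,(105,150,40),(128,255,255)),200,.075)
cv2.imwrite('pics/crop1.png',cv2.resize(d['img'][190:400,160:420,::-1],None,fx=3,fy=2.85,interpolation=cv2.INTER_CUBIC))
E
```

```text
red
[395.5 284.9] 133 ray [ 0.4378 -0.1644  0.125 ] med [ 0.4388 -0.1644  0.1285] zmax [0.124 0.132] [[0.408, -0.145], [0.474, -0.175], [0.47, -0.184], [0.404, -0.155]]
yel
[313.7 222.2] 16 ray [0.5652 0.0461 0.074 ] med [0.5649 0.0453 0.0743] zmax [0.069 0.079] [[0.567, 0.057], [0.571, 0.055], [0.563, 0.036], [0.559, 0.037]]
[299.2 242.6] 16 ray [0.5094 0.0722 0.074 ] med [0.5092 0.0729 0.0736] zmax [0.061 0.078] [[0.512, 0.082], [0.516, 0.081], [0.507, 0.061], [0.503, 0.063]]
[529.6 267.3] 13 ray [ 0.5396 -0.483   0.074 ] med [ 0.5534 -0.5069  0.0157] zmax [0.012 0.019] [[0.547, -0.481], [0.548, -0.483], [0.531, -0.485], [0.53, -0.482]]
[223.5 328.9] 54 ray [0.2781 0.211  0.074 ] med [0.2783 0.2219 0.0176] zmax [0.003 0.023] [[0.286, 0.226], [0.292, 0.22], [0.27, 0.196], [0.264, 0.202]]
[215.4 329.5] 41 ray [0.2737 0.2292 0.074 ] med [0.2743 0.2265 0.0916] zmax [0.085 0.095] [[0.282, 0.244], [0.287, 0.24], [0.265, 0.214], [0.259, 0.219]]
[183.6 354.5] 36 ray [0.2065 0.2896 0.074 ] med [0.2081 0.2848 0.0923] zmax [0.088 0.095] [[0.214, 0.303], [0.218, 0.299], [0.197, 0.274], [0.192, 0.278]]
blue
[132.9  85.3] 3963 ray [0.8515 0.5716 0.075 ] med [0.8458 0.5655 0.0898] zmax [0.037 0.094] [[0.775, 0.679], [0.924, 0.697], [0.922, 0.463], [0.774, 0.451]]
[306.2 232.8] 1133 ray [0.5358 0.0596 0.075 ] med [0.5457 0.062  0.0165] zmax [0.009 0.075] [[0.54, 0.139], [0.59, 0.119], [0.527, -0.021], [0.478, 0.0]]
[202.3 342.3] 2978 ray [0.2403 0.2528 0.075 ] med [0.2387 0.2634 0.0098] zmax [0.001 0.094] [[0.285, 0.363], [0.342, 0.312], [0.198, 0.146], [0.144, 0.197]]
```

View pics/crop1.png

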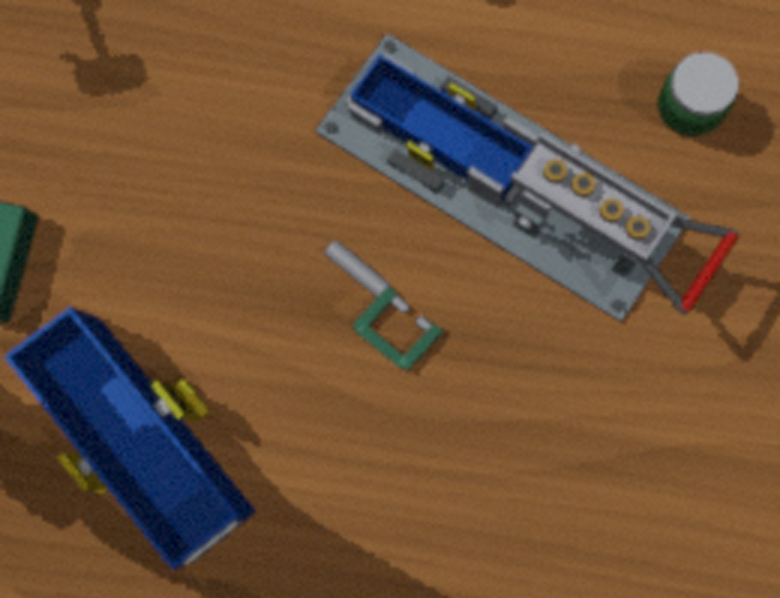

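The crop confirms it. The docked cassette, at crop (440,125), sits in the station with two yellow catches at (462,95) and (420,152), and the tray holds four bushings. The handle is at crop (710,270). The loose cassette is larger, about 220 mm long and 95 mm high. The measured handle-to-catch distance of 244 mm matches the 245 mm given, so the station x axis lies at about 66° and the tool is already nearly aligned.

Emit:
jog_arm(rows=[[[1.2, -5.5, 0], [0, 0, 1], 0.45], [[2.5, -11.3, 0], [0, 0, 2], 0.45], [[3.8, -17.2, 0], [0, 0, 2], 0.45], [[5.1, -23.1, 0], [0, 0, 2], 0.45], [[6.4, -29, 0], [0, 0, 2], 0.45], [[7.8, -34.9, 0], [0, 0, 2], 0.45], [[9.1, -40.8, 0], [0, 0, 2], 0.45], [[10.4, -46.7, 0], [0, 0, 2], 0.45]])

```text
clock: 1.1
position: [0.3814, 0.0911, 0.2268]
ee_rot: [0.662, 3.071, 0.001]
force: [1.6, 0.4, 0.4]
width: 0.448
gripper_force: 0.0
```

Emit:
jog_arm(rows=[[[1.3, -6, 0], [0, 0, 0], 0.45], [[2.6, -12, 0], [0, 0, 0], 0.45], [[3.9, -18, 0], [0, 0, 0], 0.45], [[5, -23, 0], [0, 0, 0], 0.45], [[5.7, -25.7, 0], [0, 0, 0], 0.45], [[5.7, -25.7, -4], [0, 0, 0], 0.45], [[5.7, -25.7, -4], [0, 0, 0], 0.45]])

```text
clock: 1.98
position: [0.4363, -0.1635, 0.1848]
ee_rot: [-0.663, -3.065, 0.001]
force: [0.8, -0.5, -0.4]
width: 0.453
gripper_force: 0.0
```

```bash
cat > wl.py <<'E'
from cell import arm
from h import *
def wrist():
    s=arm.observe();d=arm.get_image('wrist')
    T=np.eye(4);T[:3,:3]=cv2.Rodrigues(np.array(s['ee_rot']))[0];T[:3,3]=s['position']
    W=np.linalg.inv(T@d['mount']);d['rvec']=cv2.Rodrigues(W[:3,:3])[0];d['tvec']=W[:3,3]
    return s,d
E
python3 - <<'E'
from wl import *
s,d=wrist();print(s['clock'],s['position'],s['ee_rot'],s['width'],s['force'])
R=cv2.Rodrigues(np.array(s['ee_rot']))[0];print('tool y',np.degrees(np.arctan2(R[1,1],R[0,1])),R[:,2])
m=mask(d,(0,150,90),(6,255,255))|mask(d,(174,150,90),(180,255,255))
v,u=np.nonzero(m);print(len(u),u.min(),u.max(),v.min(),v.max())
P=pts(d,m);print(np.median(P,0),np.percentile(P,[2,98],axis=0))
cv2.imwrite('pics/w1.png',d['img'][:,:,::-1])
E
```

```text
1.975 [ 0.43630093 -0.16353938  0.18481062] [-6.62766870e-01 -3.06531189e+00  7.19577599e-04] 0.4526849688221671 [ 0.78643247 -0.47818676 -0.42913966]
tool y 65.59941898259011 [-5.42281752e-03  7.03001660e-04 -9.99985049e-01]
1922 309 326 212 333
[ 0.43512884 -0.16288406  0.12851471] [[ 0.40556005 -0.17949475  0.12557314]
 [ 0.46830895 -0.14876595  0.13010123]]
```

View pics/w1.png

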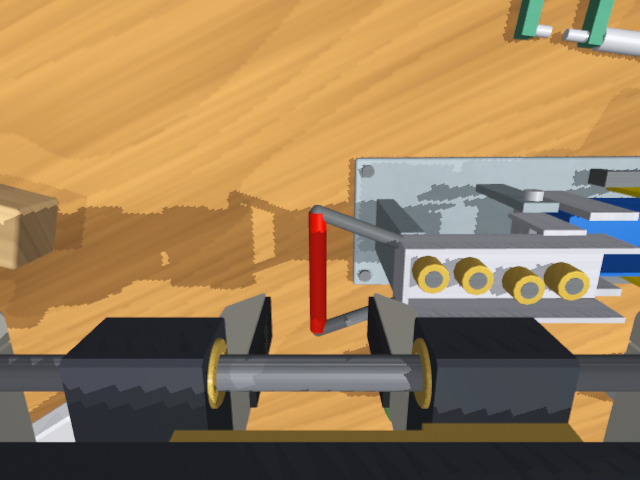

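The wrist image shows the red bar, columns 309–326, centred between the fingers and parallel to the pads. It reads (0.435,-0.163) with its top at z 0.130, as expected. I'll descend and grip.

Emit:
jog_arm(rows=[[[0, 0, -4], [0, 0, 0], 0.45], [[0, 0, -7.2], [0, 0, 0], 0.45], [[0, 0, -7.2], [0, 0, 0], 0.2], [[0, 0, -7.2], [0, 0, 0], 0], [[0, 0, -7.2], [0, 0, 0], 0], [[0, 0, -7.2], [0, 0, 0], 0]], newtons=25)

```text
clock: 2.78
position: [0.4386, -0.1658, 0.116]
ee_rot: [0.664, 3.068, -0.003]
force: [-2.0, -6.4, 2.9]
width: 0.1
gripper_force: 25.0
```

Emit:
jog_arm(rows=[[[0.1, 0.25, 0.7], [0, 0, 0], 0], [[0.21, 0.47, 1.38], [0, 0, 0], 0], [[0.48, 1.07, 2.69], [0, 0, 0], 0], [[0.8, 1.8, 3.94], [0, 0, 0], 0], [[0.98, 2.2, 4.53], [0, 0, 0], 0], [[1.18, 2.61, 5.1], [0, 0, 0], 0]])

```text
clock: 3.52
position: [0.4497, -0.141, 0.1672]
ee_rot: [0.666, 3.068, -0.005]
force: [-4.8, -10.7, 4.5]
width: 0.097
gripper_force: 25.0
```

Emit:
jog_arm(rows=[[[0.2, 0.45, 0.55], [0, 0, 0], 0], [[0.41, 0.92, 1.06], [0, 0, 0], 0], [[0.64, 1.42, 1.56], [0, 0, 0], 0], [[0.87, 1.94, 2.02], [0, 0, 0], 0], [[1.12, 2.48, 2.45], [0, 0, 0], 0], [[1.37, 3.04, 2.86], [0, 0, 0], 0], [[1.63, 3.62, 3.24], [0, 0, 0], 0], [[1.89, 4.2, 3.58], [0, 0, 0], 0]])

```text
clock: 4.53
position: [0.4687, -0.0989, 0.2037]
ee_rot: [0.666, 3.068, -0.004]
force: [-6.5, -8.6, 14.5]
width: 0.102
gripper_force: 25.0
```

Emit:
jog_arm(rows=[[[0.28, 0.62, 0.31], [0, 0, 0], 0], [[0.56, 1.24, 0.58], [0, 0, 0], 0], [[0.84, 1.87, 0.82], [0, 0, 0], 0], [[1.13, 2.51, 1.03], [0, 0, 0], 0], [[1.42, 3.16, 1.2], [0, 0, 0], 0], [[1.42, 3.16, 1.2], [0, 0, 0], 0], [[1.42, 3.16, 1.2], [0, 0, 0], 0], [[1.42, 3.16, 1.2], [0, 0, 0], 0]])

```text
clock: 5.52
position: [0.4836, -0.0655, 0.2154]
ee_rot: [0.664, 3.068, -0.0]
force: [-3.4, -3.7, 12.1]
width: 0.099
gripper_force: 25.0
```

```bash
python3 - <<'E'
from wl import *
s,d=wrist();print(s['clock'],s['position'],s['force'])
t=arm.get_image('top');c=arm.get_image('scene')
a=cv2.resize(t['img'][180:310,250:450],(780,507//2*2-206));b=cv2.resize(c['img'][160:310,210:410],(400,300));w=cv2.resize(d['img'],(400,300))
cv2.imwrite('pics/tip1.png',np.vstack([cv2.resize(a,(800,300)),np.hstack([b,w])])[:,:,::-1])
E
```

```text
5.525 [ 0.48363443 -0.06547157  0.2153621 ] [-3.39462718 -3.68769393 12.06386428]
```

View pics/tip1.png

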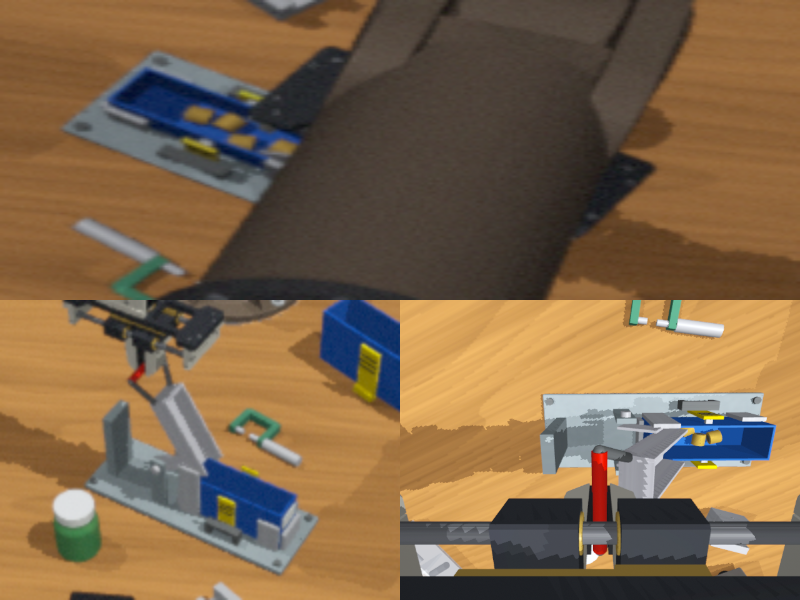

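All four bushings show in the cassette: in the top strip at (197,115), (228,122), (240,142) and (285,147). The tray looks empty. I'll lower it along the same arc.

Emit:
jog_arm(rows=[[[-0.29, -0.66, -0.17], [0, 0, 0], 0], [[-0.86, -1.93, -0.62], [0, 0, 0], 0], [[-1.42, -3.16, -1.2], [0, 0, 0], 0], [[-1.95, -4.33, -1.92], [0, 0, 0], 0], [[-2.44, -5.43, -2.76], [0, 0, 0], 0], [[-2.9, -6.45, -3.72], [0, 0, 0], 0], [[-3.31, -7.37, -4.78], [0, 0, 0], 0], [[-3.68, -8.19, -5.94], [0, 0, 0], 0]])

```text
clock: 6.68
position: [0.447, -0.1473, 0.1537]
ee_rot: [0.663, 3.069, -0.001]
force: [3.3, -4.0, 0.3]
width: 0.098
gripper_force: 25.0
```

Emit:
jog_arm(rows=[[[-0.33, -0.72, -1.25], [0, 0, 0], 0], [[-0.6, -1.32, -2.56], [0, 0, 0], 0], [[-0.75, -1.65, -3.5], [0, 0, 0], 0], [[-0.81, -1.79, -3.94], [0, 0, 0], 0], [[-0.81, -1.79, -3.94], [0, 0, 0], 0]])

```text
clock: 7.3
position: [0.4388, -0.165, 0.1141]
ee_rot: [0.663, 3.07, -0.002]
force: [2.5, -5.3, 0.8]
width: 0.098
gripper_force: 25.0
```

Emit:
jog_arm(rows=[[[0, 0, 0], [0, 0, 0], 0.42], [[0, 0, 0], [0, 0, 0], 0.42], [[0, 0, 0], [0, 0, 0], 0.42], [[0, 0, 3], [0, 0, 0], 0.42], [[0, 0, 8], [0, 0, 0], 0.42], [[0, 0, 13], [0, 0, 9], 0.42], [[1, 2.5, 13], [0, 0, 19], 0.6], [[2, 5, 13], [0, 0, 29], 1]])

```text
clock: 8.3
position: [0.4587, -0.1132, 0.2454]
ee_rot: [-0.136, 3.137, 0.001]
force: [0.2, 0.0, -0.3]
width: 0.591
gripper_force: 0.0
```

```bash
python3 - <<'E'
from cell import arm;s=arm.observe();print(s['position'],s['joints'],s['width'])
E
```

```text
[ 0.45869403 -0.11318575  0.24543552] [-0.27211328  0.164146    0.46924664  1.93243146 -0.08580004  1.06272739
  1.89085094] 0.5907079371649167
```

Emit:
jog_arm(rows=[[[0, 0, 0], [0, 0, 10], 1], [[0, 0, 0], [0, 0, 10], 1]])

```text
clock: 8.55
position: [0.4582, -0.1137, 0.2446]
ee_rot: [0.4, -3.116, -0.001]
force: [-0.1, -0.6, 0.9]
width: 0.808
gripper_force: 0.0
```

```bash
python3 - <<'E'
from cell import arm;s=arm.observe();print(s['position'],s['joints'],s['width'])
E
```

```text
[ 0.45815418 -0.11369209  0.24458268] [-0.25197242  0.16496221  0.44658362  1.93190385 -0.08152742  1.06257142
  2.05518352] 0.8079414614743787
```

Emit:
jog_arm(rows=[[[1, 2, 0], [0, 0, -10], 1], [[2, 4.4, 0], [0, 0, -20], 1], [[3, 6.6, 0], [0, 0, -30], 1], [[4, 8.8, 0], [0, 0, -40], 1], [[5, 11, 0], [0, 0, -50], 1], [[6, 13.2, 0], [0, 0, -60], 1], [[7, 15.4, 0], [0, 0, -70], 1], [[7.8, 17.3, 0], [0, 0, -80], 1]])

```text
clock: 9.55
position: [0.5365, 0.0595, 0.2446]
ee_rot: [-1.71, -2.635, 0.0]
force: [0.3, 0.1, 0.9]
width: 1.004
gripper_force: 0.0
```

Emit:
jog_arm(rows=[[[0, 0, 0], [0, 0, -10], 1], [[0, 0, 0], [0, 0, -20], 1], [[0, 0, 0], [0, 0, -30], 1], [[0, 0, 0], [0, 0, -40], 1], [[0, 0, -3], [0, 0, -49], 1], [[0, 0, -5], [0, 0, -49], 1], [[0, 0, -5], [0, 0, -49], 1]])

```text
clock: 10.42
position: [0.5353, 0.0587, 0.1936]
ee_rot: [-2.643, -1.697, 0.005]
force: [0.0, 0.5, 0.5]
width: 1.0
gripper_force: 0.0
```

```bash
python3 - <<'E'
from wl import *
s,d=wrist();print(s['clock'],s['position'],s['joints'][6],s['width'])
R=cv2.Rodrigues(np.array(s['ee_rot']))[0];print('tool y',np.degrees(np.arctan2(R[1,1],R[0,1])),R[:,2])
m=mask(d,(22,140,90),(34,255,255))
n,l,st,c=cv2.connectedComponentsWithStats(m)
for i in range(1,n):
    if st[i,4]>60:
        P=pts(d,l==i);T=P[(P[:,2]>.068)&(P[:,2]<.08)]
        if len(T)>20:
            r=cv2.minAreaRect(T[:,:2].astype(np.float32)*1000);print(c[i].round(),st[i],len(T),'mean',T.mean(0).round(4),'rect',r,np.percentile(P[:,2],[2,98]))
cv2.imwrite('pics/w2.png',d['img'][:,:,::-1])
E
```

```text
10.425 [0.53525142 0.05865266 0.19359035] -0.3138714497151423 1.0004531441409505
tool y -24.572518511508 [-0.0028158  -0.00103145 -0.9999955 ]
[283. 228.] [278 205  12  49 378] 203 mean [0.5098 0.073  0.0735] rect ((509.3877258300781, 72.59185791015625), (24.10019302368164, 4.239356517791748), 66.13921356201172) [0.02095813 0.07511185]
[365. 227.] [358 204  14  49 413] 208 mean [0.5661 0.0481 0.0733] rect ((566.001953125, 47.51421356201172), (23.672992706298828, 3.9680962562561035), 66.16627502441406) [0.0166506  0.07474643]
```

View pics/w2.png

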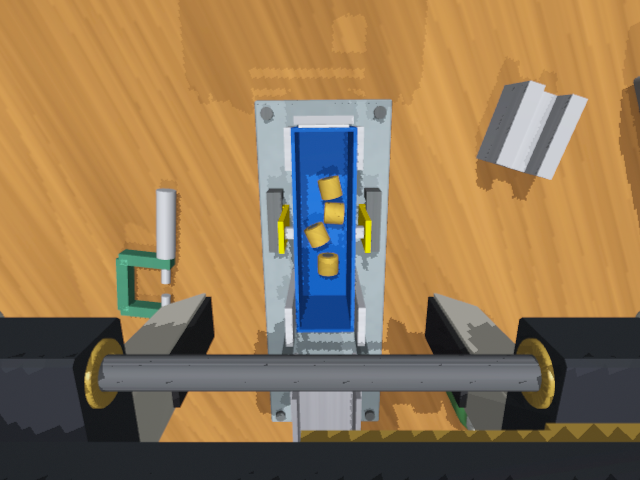

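The wrist image shows all four bushings inside the cassette at (330,188), (335,212), (317,236) and (328,265). The catches are at (283,228) and (365,227), 61.9 mm between plate centres against 62 expected, with the midpoint at (0.5377,0.0601). The correction is +0.25, +0.15 cm and +0.7°.

Emit:
jog_arm(rows=[[[0.25, 0.15, -3], [0, 0, 0.7], 1], [[0.25, 0.15, -7], [0, 0, 0.7], 1], [[0.25, 0.15, -10], [0, 0, 0.7], 1], [[0.25, 0.15, -13], [0, 0, 0.7], 1], [[0.25, 0.15, -14.9], [0, 0, 0.7], 1], [[0.25, 0.15, -14.9], [0, 0, 0.7], 1]])

```text
clock: 11.22
position: [0.5388, 0.0603, 0.0457]
ee_rot: [-2.631, -1.717, 0.001]
force: [-0.6, 0.4, 1.2]
width: 1.001
gripper_force: 0.0
```

Emit:
jog_arm(rows=[[[0, 0, 0], [0, 0, 0], 0.75], [[0, 0, 0], [0, 0, 0], 0.65], [[0, 0, 0], [0, 0, 0], 0.6], [[0, 0, 0], [0, 0, 0], 0.5], [[0, 0, 0], [0, 0, 0], 0.4], [[0, 0, 0], [0, 0, 0], 0.4], [[0, 0, 0], [0, 0, 0], 0.4]], newtons=40)

```text
clock: 12.1
position: [0.5398, 0.0606, 0.047]
ee_rot: [2.63, 1.719, 0.003]
force: [-2.3, -0.6, 15.1]
width: 0.539
gripper_force: 40.1
```

Emit:
jog_arm(rows=[[[0, 0, 0], [0, 0, 0], 0.4], [[0, 0, 0.3], [0, 0, 0], 0.4], [[0, 0, 0.6], [0, 0, 0], 0.4], [[0, 0, 1], [0, 0, 0], 0.4]])

```text
clock: 12.6
position: [0.5385, 0.0604, 0.0556]
ee_rot: [-2.629, -1.719, 0.001]
force: [0.5, -0.4, -4.7]
width: 0.536
gripper_force: 39.9
```

```bash
python3 - <<'E'
from wl import *
s,d=wrist();print(s['clock'],s['position'],s['force'],s['ft_torque'],s['width'])
m=mask(d,(105,150,40),(128,255,255));P=pts(d,m);print('blue z',np.percentile(P[:,2],[1,10,50,90,99]))
w=d['img'];t=arm.get_image('scene')['img'][200:350,230:400]
cv2.imwrite('pics/l1.png',np.hstack([cv2.resize(w,(400,300)),cv2.resize(t,(340,300))])[:,:,::-1])
E
```

```text
12.6 [0.53848121 0.06043586 0.05559499] [ 0.47916554 -0.35714326 -4.72342236] [-0.14854997 -0.09100276  0.01591133] 0.535616977255604
blue z [0.01925099 0.02004095 0.02717925 0.08286651 0.08391138]
```

View pics/l1.png

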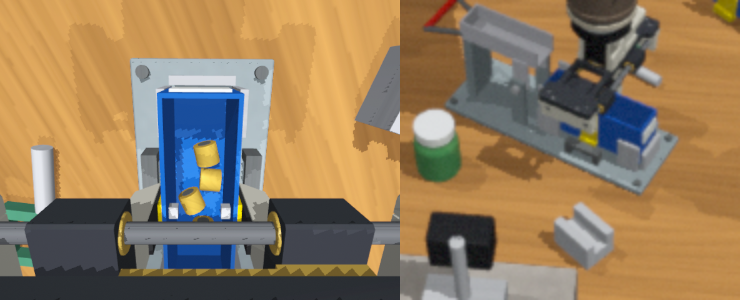

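The cassette is free. Its rim is at 84 mm, a rise of 9 mm, the load is 4.7 N, which is about the loaded weight, and the bushings are inside. I'll lift straight up.

Emit:
jog_arm(rows=[[[0, 0, 1], [0, 0, 0], 0.4], [[0, 0, 3], [0, 0, 0], 0.4], [[0, 0, 5.5], [0, 0, 0], 0.4], [[0, 0, 8], [0, 0, 0], 0.4], [[0, 0, 10.5], [0, 0, 0], 0.4], [[0, 0, 13], [0, 0, 0], 0.4], [[0, 0, 15.5], [0, 0, 0], 0.4], [[0, 0, 17.5], [0, 0, 0], 0.4]])

```text
clock: 13.7
position: [0.5385, 0.0603, 0.2321]
ee_rot: [-2.63, -1.719, -0.0]
force: [0.1, -0.2, -4.6]
width: 0.533
gripper_force: 39.9
```

Emit:
jog_arm(rows=[[[0, 0, 1.5], [0, 0, 0], 0.4], [[0, 0, 3], [0, 0, 0], 0.4], [[0, 0, 4], [0, 0, 0], 0.4], [[0, 0, 4.3], [0, 0, 0], 0.4], [[0, 0, 4.3], [0, 0, 0], 0.4], [[0, 0, 4.3], [0, 0, 0], 0.4], [[0, 0, 4.3], [0, 0, 0], 0.4], [[0, 0, 4.3], [0, 0, 0], 0.4]])

```text
clock: 14.7
position: [0.5388, 0.0605, 0.2736]
ee_rot: [-2.63, -1.719, 0.001]
force: [-0.3, -0.8, -5.0]
width: 0.536
gripper_force: 39.9
```

```bash
python3 - <<'E'
from wl import *
s,d=wrist();print(s['clock'],s['position'],s['ee_rot'],s['force'],s['width'],abs(np.array(s['dq'])).max())
m=mask(d,(105,150,40),(128,255,255));P=pts(d,m);z=np.percentile(P[:,2],99);T=P[P[:,2]>z-.012]
A=np.c_[T[:,:2]-T[:,:2].mean(0),np.ones(len(T))];print('rim z',z,'slope',np.linalg.lstsq(A,T[:,2],rcond=None)[0])
w=d['img'];t=arm.get_image('scene')['img'][140:350,210:410]
cv2.imwrite('pics/l2.png',np.hstack([cv2.resize(w,(440,330)),cv2.resize(t,(314,330))])[:,:,::-1])
E
```

```text
14.7 [0.53880596 0.06048068 0.2735502 ] [-2.62951640e+00 -1.71907460e+00  5.64958248e-04] [-0.25104009 -0.80683913 -4.96838392] 0.5364970232601485 0.003164879685709958
rim z 0.3019746694043718 slope [-0.00379819  0.01390604  0.29940528]
```

View pics/l2.png

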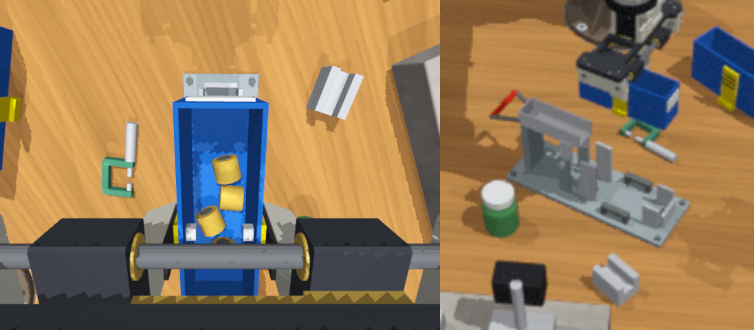

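The cassette hangs level with its rim at 0.302 m, so its underside is about 0.237 m up, clear of the dock. The tray is down and empty, the bushings are inside, and the arm is still.

```bash
python3 -c "
from cell import arm;print(arm.sign_off())"
```

```text
the job is handed in; nothing more can be done
None
```

I tipped all four bushings into the docked cassette, let the tray back down, pinched both catches, and handed the job in at about 15 s (limit 51 s) with the cassette held level and still, its underside about 23 cm above the dock floor; no verdict was returned.

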